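# Reset the mitre gauge to the index tab

## Robot

A 7-joint arm with a two-finger parallel gripper is mounted at the origin on a cart in front of the work surface, level with it; the furniture and walls round the work are solid. World frame = base frame: x ahead of the robot, y to its left, z up, the work surface at z = 0. Lengths are in m, angles in rad, forces in N, time in s.
With the tool pointing down it reaches from about 0.4 to 0.9 m from the base axis. Payload 5.5 kg.
Tool frame: the origin (TCP) lies at the centre of the arm's flange, where the gripper is bolted on; the fingertips stand 178 mm ahead of it and the grasp point (between the pads) lies 159 mm ahead of it; z points along the fingers, y is the direction in which the jaws open and shut (so a half turn about z gives the same grasp; the last joint's range is limited). The gripper opens to 92 mm and grips with 3 to 60 N. Pads are 19 mm wide; open, the fingers measure 130 mm over their backs; the gripper's body (75 mm by 190 mm) begins 47 mm behind the grasp point.
Start: joints at [1.383, 0.501, -0.427, 1.55, 0.221, 1.138, -0.21], TCP at [0.283, -0.585, 0.405] pointing down, gripper open.
Joint ranges: [-2.88, 2.88], [-0.31, 2.03], [-1.54, 1.56], [0.2, 2.42], [-1.41, 4.55], [0.19, 2.02], [-2.57, 2.57]. Speed limits (rad/s): [2.57, 2.57, 3.14, 3.14, 3.14, 3.14, 3.14].

## Interface

Orientations are given as a unit quaternion [w, x, y, z].
In Python, from station import r, optics, workorder gives the robot as it stands. The module is installed in compiled form; this text tells all that it offers.
- The arm moves only by the tool drive_tool, never from a script. Its argument "commands" is a list of rows, each a list of 3 entries, a list of its own where there are three numbers: the opening, from 0 (shut) to 1 (fully open), then the shift along the tool's x, y, z in cm, then the turn about the tool's z in degrees. A call has 1 to 12 rows; each row shifts and turns the pose as measured when the row begins, along the tool's axes as they then stand; what a row does not reach is not made up. A row lasts 1/12 s, in which the tool goes at most 41.7 mm and 7.16 degrees, less where a joint would pass 70% of its speed; a pose out of reach is approached as far as the arm can. A call with a gripper value outside its range is refused whole. The fingers move at their own pace and stop on an object; "grip_force" is the grip in N (left out, the last holds). Time passes only in rows, so rows that do not move let the fingers close. It gives the time, the measured TCP pose, the force and the opening at its end, in the units of the state.
- r.get_obs(): the state, without advancing time (a new reading comes with each control period).
- optics.camera(name): name is "scene" or "top" or "wrist"; returns the picture (480x640x3 uint8, red, green, blue); there is no depth.
- optics.camera_info(name): a dict with "vfov" (degrees; the focal length in pixels is half the picture's height over the tangent of half this angle, whatever the lens; pixels are square), "cx", "cy" (the principal point, pixels), "rvec" (rotation vector, rad) and "tvec" (3), from world to camera coordinates, as OpenCV has them. Camera axes: x right, y down, z forward; pixel columns grow to the right and rows downward; lengths in m; the calibration is good to about 2 mm. A picture is of the moment at which its call begins: read the wrist's pose just before it. camera_info takes no time and is no camera call; for the wrist camera it gives the pose at the moment of the call.
- workorder.close_job(): hands the job in, once; it reports no verdict.
The state is a dict: "time_s": time; "q": joint angles; "qd": joint speeds; "joint_efforts": joint torques, N m; "position": TCP position; "eef_rot": TCP orientation; "ft_force": force on the tool from outside, world axes, zero at the start; "ft_torque": the same for the moment, N m; "finger_gap": finger opening in m.
Only numpy, scipy, OpenCV 4.12 (cv2) and the standard library are available. Lean on these libraries where they do the work, as an engineer would, in place of code of your own. Each camera call takes 0.05 s, during which the arm holds its last target.

## Task

The mitre gauge on the table must be reset for the next cut. Loosen its clamp knob by turning it counterclockwise all the way, swing the guide arm by its upright post until its pointer is in line with the steel index tab on the rim, then turn the knob clockwise all the way to clamp the arm there. Do not shift the index tab or the tape measure and the roll of tape beside the gauge.

Things in the scene. Friction and masses are not known exactly. Their poses are not given: they have to be found in the camera images.
- knob_grip (a point): Clamp knob: black upright T-bar 64 long, 16 wide, 32 high (50 to 82 mm above table), over the pivot of a fan-shaped plywood plate fixed to the table (12 thick, pivot to rim 185). This point: middle of the bar, on the pivot axis, 66 mm up. x axis along the bar (pinch across it, along y), z up. Beneath: the arm's round hub, 96 across, top 21 mm up, and the knob's hub, 36 across, top 41 mm up.
- clamp_knob (a joint): Turn of the clamp knob, rad: 0 is fully tight (end stop), 1.4 is fully loose (end stop); it grows counterclockwise seen from above. The arm is gripped below about 0.5 and free above 0.9. A stiff knob (about 0.15 N m); it stays where it is left.
- post_grip (a point): Black round upright post, 22 diameter, 25 to 75 mm above table, on the flat aluminium guide arm, 118 mm from the pivot axis. This point: on its axis, 50 mm up; x axis outward along the arm. The arm (24 wide, top 21 mm up) swings level about the pivot, 0.95 rad either side of the fan's middle, and stays where left; knob loose: about 1 N at the post moves it; tight: takes over 10 N.
- pointer_tip (a point): Point of the guide arm's V-shaped outer end, 150 mm from the pivot axis, 21 mm above the table; its x axis points outward along the arm.
- tab_tip (a point): Inward point of the dark steel index tab clipped on the plate's curved rim (20 wide, 38 long, top 21 mm above the table). The point is 153 mm from the pivot axis, so it is 3 mm from the pointer when they are in line; its x axis points outward from the pivot.
- tape_measure: Bystander: orange tape measure 66x78x38, loose beside the gauge; origin at the centre of its underside.
- duct_tape: Bystander: small black roll of tape 59x57x19 lying flat, loose on the other side of the gauge; origin at the centre of its underside.

How it is judged:
By the outcome, as a careful person would: the job done as asked, in the order asked, and still so for the second after the job is handed in, with the robot touching nothing.
It also fails if it takes over 64 s, if anything falls off the work surface, if the arm or the gripper's body presses on something with over 40 N, if the wrist force passes 120 N, or if a joint passes its speed limit or range.

## Working session

There is one attempt and no reset: what is moved stays moved. The work goes in short steps, Python scripts to look and compute and a tool call to move; the robot and the scene stay as the last step left them, time stands still between calls to the robot, and variables do not carry over. Pictures are saved under pics/ and viewed, and the job is handed in when it is done.

Besides the shell and the picture viewer there is one more tool, called after "Call:" as name([rows], argument=value, ...), one row to a line, values as JSON. drive_tool: Moves the arm, as the interface text tells. Its arguments: {"type":"object","properties":{"commands":{"type":"array"},"grip_force":{"type":"number"}},"required":["commands"]}

```bash
mkdir -p pics; cat > h.py <<'E'
import numpy as np, cv2
from station import r, optics, workorder
def K(i):
    f=240/np.tan(np.radians(i['vfov'])/2); return np.array([[f,0,i['cx']],[0,f,i['cy']],[0,0,1]])
def ray(i,uv,z):
    R=cv2.Rodrigues(np.array(i['rvec'],float))[0];t=np.array(i['tvec'],float)
    d=R.T@np.linalg.inv(K(i))@np.array([uv[0],uv[1],1.]);c=-R.T@t
    return c+d*(z-c[2])/d[2]
def proj(i,p):
    return cv2.projectPoints(np.array(p,float).reshape(-1,3),np.array(i['rvec'],float),np.array(i['tvec'],float),K(i),None)[0].reshape(-1,2)
def snap(n,f):
    im=optics.camera(n);cv2.imwrite('pics/'+f,im[:,:,::-1]);return im
E
python3 - <<'E'
from h import *
for n in('top','scene'):
    snap(n,n+'0.png');print(optics.camera_info(n))
o=r.get_obs();print(o['time_s'],o['position'],o['eef_rot'],o['finger_gap'],o['ft_force'])
E
```

```text
{'vfov': 47.94994543400022, 'cx': 318.76184872448545, 'cy': 236.32974525473534, 'rvec': array([ 2.23088275, -1.96802637,  0.19746695]), 'tvec': array([0.03677864, 0.54669625, 0.79985742])}
{'vfov': 48.483047146252346, 'cx': 316.4757329860743, 'cy': 236.77947107742946, 'rvec': array([ 2.09604341, -0.69912245,  0.36308297]), 'tvec': array([-0.37064116,  0.26496574,  0.5697753 ])}
0.1 [ 0.28301517 -0.58479356  0.4037783 ] [-8.62133757e-04  9.74696143e-01  2.23532230e-01 -1.63039985e-04] 0.09226172402193651 [ 0.09284195 -0.04346676 -0.44968261]
```

View pics/top0.png

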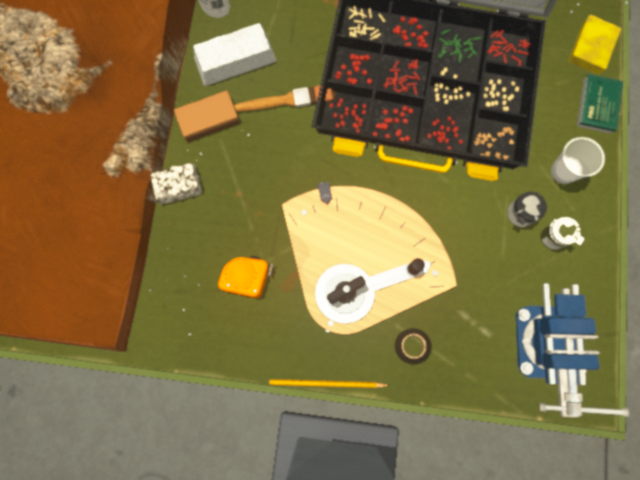

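View pics/scene0.png

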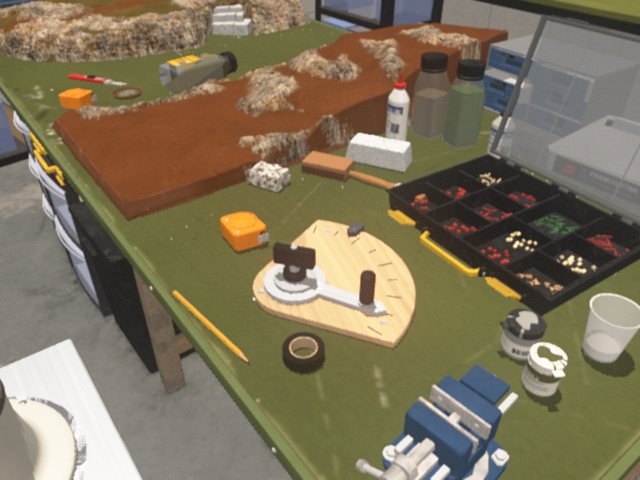

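```bash
python3 - <<'E'
import cv2
a=cv2.imread('pics/top0.png');cv2.imwrite('pics/topc.png',cv2.resize(a[170:350,260:470],None,fx=3.8,fy=3.3333*1.0*1.14,interpolation=3)[:,:798] if 0 else cv2.resize(a[175:345,270:470],None,fx=3.5,fy=3.5,interpolation=2))
b=cv2.imread('pics/scene0.png');cv2.imwrite('pics/scc.png',cv2.resize(b[215:350,245:420],None,fx=4,fy=4,interpolation=2))
E
```

```text
(no output)
```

View pics/topc.png

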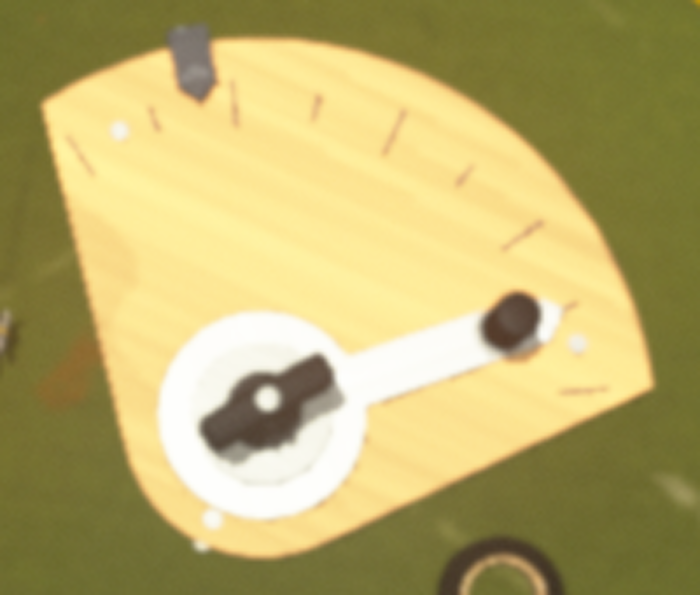

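View pics/scc.png

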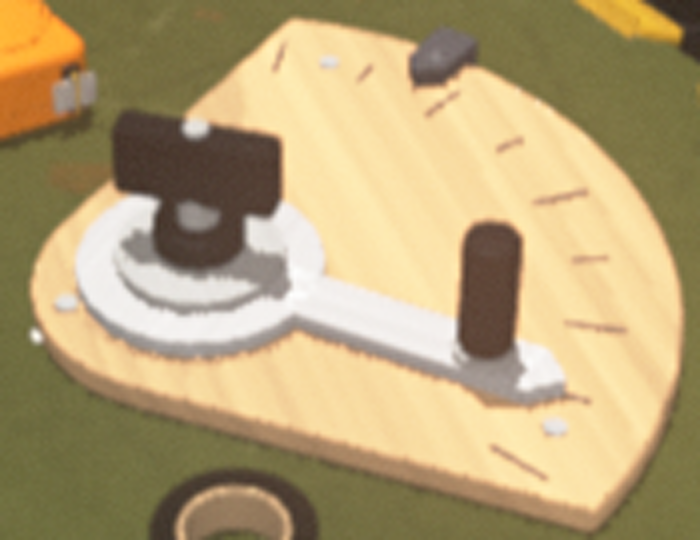

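```bash
python3 - <<'E'
from h import *
i=optics.camera_info('top')
c=lambda x,y:(270+(x+.5)/3.5-.5,175+(y+.5)/3.5-.5)
P={}
for n,x,y,z in [('knobdot',267,398,.082),('hub',263,415,.021),('barA',211,438,.082),('barB',325,366,.082),('tab',200,102,.021),('ptr',563,310,.021),('post',513,316,.075),('fanL',42,103,.012),('fanR',653,385,.012)]:
    P[n]=ray(i,c(x,y),z);print(n,P[n].round(4))
j=optics.camera_info('scene')
c2=lambda x,y:(245+(x+.5)/4-.5,215+(y+.5)/4-.5)
S={}
for n,x,y,z in [('knobdot',195,128,.082),('ptr',565,385,.021),('post',492,235,.075),('tab',415,72,.021)]:
    S[n]=ray(j,c2(x,y),z);print('S',n,S[n].round(4))
for Q in(P,S):
  for n in Q:
    d=Q[n]-Q['knobdot'];print(n,np.hypot(*d[:2]).round(4),np.degrees(np.arctan2(d[1],d[0])).round(2))
d=P['barB']-P['barA'];print(np.hypot(*d[:2]),np.degrees(np.arctan2(d[1],d[0])))
print(optics.camera_info('wrist'), proj(j,P['knobdot']))
E
```

```text
knobdot [0.4581 0.0531 0.082 ]
hub [0.4572 0.0522 0.021 ]
barA [0.438 0.075 0.082]
barB [0.475  0.0298 0.082 ]
tab [0.6024 0.0995 0.021 ]
ptr [ 0.5234 -0.0812  0.021 ]
post [ 0.5082 -0.05    0.075 ]
fanL [0.5949 0.1756 0.012 ]
fanR [ 0.4949 -0.1276  0.012 ]
S knobdot [0.4604 0.0524 0.082 ]
S ptr [ 0.5237 -0.0846  0.021 ]
S post [ 0.5125 -0.0535  0.075 ]
S tab [0.606 0.098 0.021]
knobdot 0.0 0.0
hub 0.0013 -137.92
barA 0.0297 132.57
barB 0.0288 -54.03
tab 0.1515 17.84
ptr 0.1494 -64.07
post 0.1146 -64.1
fanL 0.1836 41.86
fanR 0.1844 -78.5
knobdot 0.0 0.0
ptr 0.1509 -65.18
post 0.118 -63.79
tab 0.1525 17.4
0.058391384614684634 -50.68235706524303
{'vfov': 61.56613249124873, 'cx': 324.15065757318354, 'cy': 240.85510666272722, 'rvec': array([-2.44855041,  1.53267892,  0.22682241]), 'tvec': array([-0.64710291, -0.03680315,  0.39050595])} [[291.80894795 246.94858176]]
```

Call:
drive_tool([
  [1,[1.98,-2.26,0],0],
  [1,[1.98,-2.26,0],0],
  [1,[1.98,-2.26,0],0],
  [1,[1.98,-2.26,0],0],
  [1,[1.98,-2.26,0],0],
  [1,[1.98,-2.26,0],0],
  [1,[1.98,-2.26,0],0],
  [1,[1.98,-2.26,0],0],
  [1,[1.98,-2.26,0],0],
  [1,[1.98,-2.26,0],0],
])

```text
time_s: 0.93
position: [0.3605, -0.2894, 0.398]
eef_rot: [-0.003, 0.976, 0.216, -0.003]
ft_force: [0.9, -0.0, 0.1]
finger_gap: 0.0919
```

```bash
cat > st.py <<'E'
from h import *
from scipy.spatial.transform import Rotation as Ro
def st():
    o=r.get_obs();q=o['eef_rot'];R=Ro.from_quat([q[1],q[2],q[3],q[0]]).as_matrix()
    print(round(o['time_s'],2),'pos',np.round(o['position'],4),'xang',np.degrees(np.arctan2(R[1,0],R[0,0])).round(2),'z',R[:,2].round(3),'gap',round(o['finger_gap'],4),'F',np.round(o['ft_force'],1),'T',np.round(o['ft_torque'],2),'q',np.round(o['q'],2))
    return o,R
def to(p):
    o,R=st();print('tool cm',(R.T@(np.array(p)-o['position'])*100).round(2))
E
python3 -c "
from st import *
to([.459,.0525,.35])"
```

```text
0.93 pos [ 0.3605 -0.2894  0.398 ] xang 24.97 z [-0.007  0.005 -1.   ] gap 0.0919 F [ 0.9 -0.   0.1] T [-0.01  0.   -0.  ] q [ 1.15  0.18 -0.59  2.    0.12  1.   -0.63]
tool cm [ 23.39 -26.8    4.92]
```

Call:
drive_tool([
  [1,[1.98,-2.26,0.2],0],
  [1,[1.98,-2.26,0.2],0],
  [1,[1.98,-2.26,0.2],0],
  [1,[1.98,-2.26,0.2],0],
  [1,[1.98,-2.26,0.2],0],
  [1,[1.98,-2.26,0.2],0],
  [1,[1.98,-2.26,0.2],0],
  [1,[1.98,-2.26,0.2],0],
  [1,[1.98,-2.26,0.2],0],
  [1,[1.98,-2.26,0.2],0],
  [1,[1.5,-1.8,0.2],0],
])

```text
time_s: 1.85
position: [0.4499, 0.0392, 0.375]
eef_rot: [-0.002, 0.976, 0.216, -0.004]
ft_force: [-0.1, -0.5, -0.2]
finger_gap: 0.0918
```

Call:
drive_tool([
  [1,[0,0,0],-7],
  [1,[0,0,0],-7],
  [1,[0,0,0],-7],
  [1,[0,0,0],-7],
  [1,[0,0,0],-7],
  [1,[0,0,0],-7],
  [1,[0,0,0],-7],
  [1,[0,0,0],-7],
  [1,[0,0,0],-7],
  [1,[0,0,0],-7],
  [1,[0,0,0],-7],
  [1,[0,0,0],-7],
])

```text
time_s: 2.85
position: [0.4477, 0.0485, 0.3727]
eef_rot: [-0.007, 0.566, 0.824, -0.001]
ft_force: [-0.1, -0.6, -0.2]
finger_gap: 0.0917
```

```bash
python3 -c "
from st import *
to([.459,.0525,.35])
i=optics.camera_info('wrist');print(i)
snap('wrist','w1.png');print(proj(i,[.459,.0525,.082]))"
```

```text
2.85 pos [0.4477 0.0485 0.3727] xang 111.05 z [-0.013  0.005 -1.   ] gap 0.0917 F [-0.1 -0.6 -0.2] T [-0.01 -0.17  0.05] q [ 0.82  0.35 -1.15  2.04  0.37  0.99 -0.14]
tool cm [-0.06  1.22  2.26]
{'vfov': 61.56613249124873, 'cx': 324.15065757318354, 'cy': 240.85510666272722, 'rvec': array([-2.81610471, -0.52703089, -0.05838288]), 'tvec': array([-0.4309033 , -0.13396825,  0.33349778])}
[[345.97849814 243.42334639]]
```

View pics/w1.png

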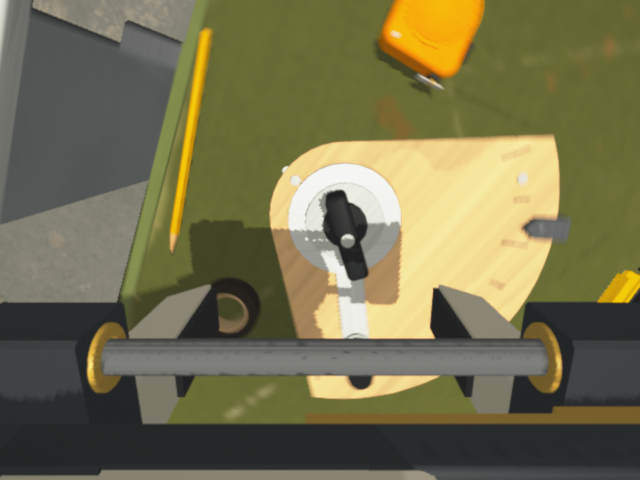

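```bash
python3 - <<'E'
from h import *
i=optics.camera_info('wrist')
a=cv2.imread('pics/w1.png');cv2.imwrite('pics/w1c.png',cv2.resize(a[150:300,270:400],None,fx=4,fy=4,interpolation=2))
for n,u,v,z in [('dot',347.5,241,.082),('hub',345,219,.021),('tab',524,230,.021)]: print(n,ray(i,(u,v),z).round(4))
E
```

```text
dot [0.4591 0.0546 0.082 ]
hub [0.459  0.0565 0.021 ]
tab [0.603  0.1035 0.021 ]
```

View pics/w1c.png

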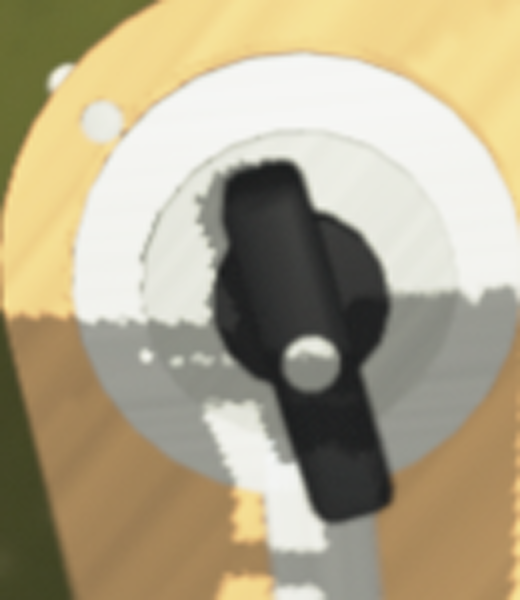

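```bash
python3 - <<'E'
from st import *
i=optics.camera_info('wrist')
c=lambda x,y:(270+(x+.5)/4-.5,150+(y+.5)/4-.5)
for A,B in [((300,175),(390,485)),((311,362),(350,505)),((238,230),(312,500))]:
    d=ray(i,c(*B),.082)-ray(i,c(*A),.082);print(np.degrees(np.arctan2(d[1],d[0])).round(1))
o,R=st()
G=o['position']+R[:,2]*.159; print('grasp',G.round(4),'delta tool cm',(R.T@(np.array([.459,.0538,.066])-G)*100).round(2))
E
```

```text
-51.6
-52.9
-53.2
2.9 pos [0.4477 0.0484 0.3725] xang 111.45 z [-0.014  0.006 -1.   ] gap 0.0924 F [ 0.5 -0.7 -0.4] T [-0.02 -0.15  0.02] q [ 0.82  0.35 -1.15  2.04  0.37  0.99 -0.14]
grasp [0.4455 0.0493 0.2135] delta tool cm [-0.22  1.58 14.74]
```

Call:
drive_tool([
  [1,[0,0.6,1],-6],
  [1,[0,0.6,1.5],-6],
  [1,[0,0.2,1.5],-4.5],
  [1,[0,0,1.5],0],
  [1,[0,0,1],0],
])

```text
time_s: 3.32
position: [0.4609, 0.0541, 0.3062]
eef_rot: [-0.006, 0.439, 0.898, 0.0]
ft_force: [-0.0, -0.3, 0.4]
finger_gap: 0.0917
```

```bash
cat >> st.py <<'E'
def g(p):
    o,R=st();G=o['position']+R[:,2]*.159; print('grasp',G.round(4),'delta tool cm',(R.T@(np.array(p)-G)*100).round(2))
    d=np.array(p)-G; print('radius/ang from pivot',np.hypot(G[0]-.459,G[1]-.0536).round(4),np.degrees(np.arctan2(G[1]-.0536,G[0]-.459)).round(2))
E
python3 -c "
from st import *
g([.459,.0536,.066])"
```

```text
3.32 pos [0.4609 0.0541 0.3062] xang 127.89 z [-0.01   0.005 -1.   ] gap 0.0917 F [-0.  -0.3  0.4] T [ 0.02 -0.16 -0.  ] q [ 0.72  0.51 -1.09  2.07  0.57  0.91 -0.03]
grasp [0.4592 0.0549 0.1472] delta tool cm [-0.17 -0.06  8.12]
radius/ang from pivot 0.0013 79.72
```

Call:
drive_tool([
  [1,[-0.1,0,1.6],0],
  [1,[-0.1,0,1.6],0],
  [1,[0,0,1.6],0],
  [1,[0,0,1.5],0],
  [1,[0,0,1.0],0],
  [1,[0,0,0.6],0],
])

```text
time_s: 3.82
position: [0.4607, 0.0523, 0.2218]
eef_rot: [-0.007, 0.446, 0.895, -0.001]
ft_force: [-0.1, -0.2, 0.8]
finger_gap: 0.0916
```

```bash
python3 -c "
from st import *
g([.459,.0536,.066])
snap('wrist','w2.png');snap('scene','s2.png')"
```

```text
3.82 pos [0.4607 0.0523 0.2218] xang 126.99 z [-0.013  0.004 -1.   ] gap 0.0916 F [-0.1 -0.2  0.8] T [ 0.04 -0.15 -0.01] q [ 0.58  0.63 -0.92  2.12  0.74  0.77 -0.17]
grasp [0.4586 0.0529 0.0628] delta tool cm [ 0.03  0.07 -0.32]
radius/ang from pivot 0.0008 -119.59
```

View pics/w2.png

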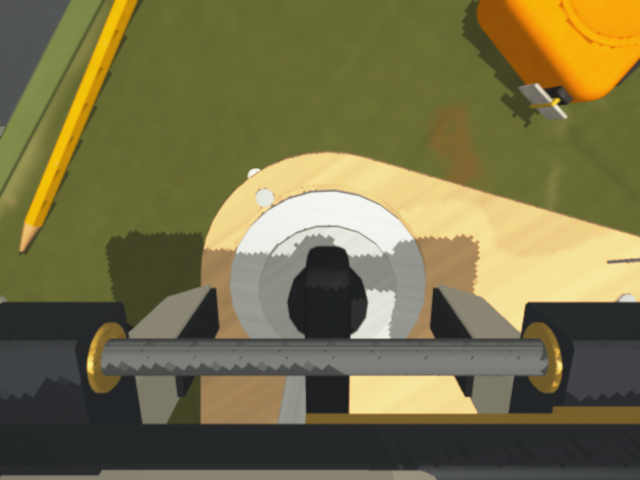

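View pics/s2.png

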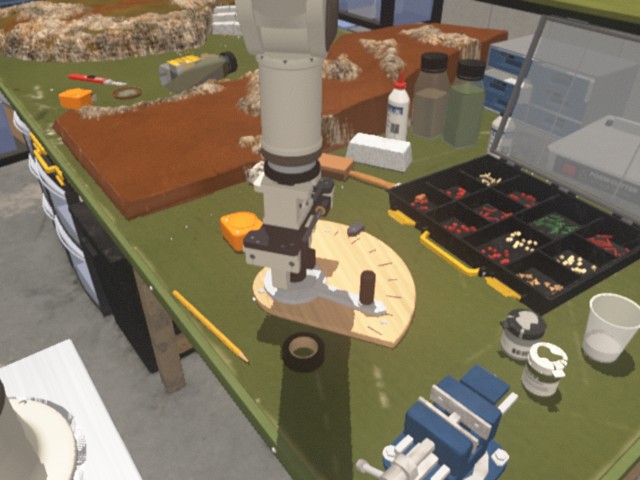

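Call:
drive_tool([
  [0,[0,0.07,-0.3],0],
  [0,[0,0,0],0],
  [0,[0,0,0],0],
  [0,[0,0,0],0],
  [0,[0,0,0],0],
  [0,[0,0,0],0],
  [0,[0,0,0],0],
  [0,[0,0,0],0],
], grip_force=45)

```text
time_s: 4.58
position: [0.4632, 0.053, 0.2291]
eef_rot: [-0.004, 0.447, 0.895, 0.0]
ft_force: [-0.7, 1.0, -0.3]
finger_gap: 0.0433
```

```bash
python3 -c "
from st import *
g([.459,.0536,.066])"
```

```text
4.58 pos [0.4632 0.053  0.2291] xang 126.92 z [-0.007  0.004 -1.   ] gap 0.0433 F [-0.7  1.  -0.3] T [ 0.   -0.16 -0.06] q [ 0.59  0.62 -0.93  2.11  0.73  0.78 -0.16]
grasp [0.4621 0.0536 0.0701] delta tool cm [ 0.18 -0.25  0.42]
radius/ang from pivot 0.0031 0.27
```

Call:
drive_tool([
  [0,[0.1,-0.25,0.3],0],
  [0,[0,0,0.05],0],
  [0,[0,0,0.0],0],
  [0,[0,0,0],0],
  [0,[0,0,0],0],
  [0,[0,0,0],0],
], grip_force=45)

```text
time_s: 5.08
position: [0.4607, 0.0526, 0.2253]
eef_rot: [-0.004, 0.447, 0.895, 0.001]
ft_force: [-0.8, -0.5, 2.5]
finger_gap: 0.0158
```

```bash
python3 -c "
from st import *
g([.459,.0536,.066])"
```

```text
5.08 pos [0.4607 0.0526 0.2253] xang 126.95 z [-0.005  0.005 -1.   ] gap 0.0158 F [-0.8 -0.5  2.5] T [-0.01 -0.12  0.06] q [ 0.59  0.63 -0.93  2.12  0.73  0.76 -0.17]
grasp [0.4599 0.0534 0.0663] delta tool cm [ 0.07 -0.06  0.03]
radius/ang from pivot 0.0009 -13.08
```

Call:
drive_tool([
  [0,[0,0,0],-6],
  [0,[0,0,0],-6],
  [0,[0,0,0],-6],
  [0,[0,0,0],-6],
])

```text
time_s: 5.42
position: [0.4606, 0.0526, 0.2253]
eef_rot: [-0.003, 0.244, 0.97, 0.001]
ft_force: [0.9, 1.0, -1.4]
finger_gap: 0.0157
```

```bash
python3 -c "
from st import *
g([.4595,.0535,.066])"
```

```text
5.42 pos [0.4606 0.0526 0.2253] xang 151.72 z [-0.006  0.004 -1.   ] gap 0.0157 F [ 0.9  1.  -1.4] T [ 0.07 -0.17 -0.11] q [ 0.65  0.68 -1.02  2.12  0.82  0.82  0.19]
grasp [0.4597 0.0532 0.0663] delta tool cm [0.03 0.02 0.03]
radius/ang from pivot 0.0008 -31.77
```

Call:
drive_tool([
  [0,[0,0,0],-6],
  [0,[0,0,0],-6],
  [0,[0,0,0],-6],
  [0,[0,0,0],-6],
  [0,[0,0,0],-6],
  [0,[0,0,0],-6],
  [0,[0,0,0],-6],
  [0,[0,0,0],-6],
])

```text
time_s: 6.08
position: [0.4608, 0.0522, 0.2253]
eef_rot: [-0.003, -0.191, 0.982, 0.002]
ft_force: [-0.3, 1.5, -2.1]
finger_gap: 0.0162
```

```bash
python3 -c "
from st import *
g([.4595,.0535,.066])"
```

```text
6.08 pos [0.4608 0.0522 0.2253] xang -157.99 z [-0.007  0.002 -1.   ] gap 0.0162 F [-0.3  1.5 -2.1] T [-0.17 -0.4  -0.24] q [ 0.75  0.8  -1.18  2.12  0.96  0.94  0.96]
grasp [0.4597 0.0526 0.0663] delta tool cm [-0.02  0.09  0.03]
radius/ang from pivot 0.0012 -54.9
```

Call:
drive_tool([
  [0,[0,0,0],-4],
  [0,[0,0,0],-3],
  [0,[0,0,0],-3],
  [0,[0,0,0],-3],
])

```text
time_s: 6.42
position: [0.4623, 0.052, 0.2252]
eef_rot: [-0.003, -0.3, 0.954, 0.005]
ft_force: [-0.8, 2.1, -1.8]
finger_gap: 0.019
```

```bash
python3 -c "
from st import *
g([.4595,.0535,.066])"
```

```text
6.42 pos [0.4623 0.052  0.2252] xang -145.07 z [-0.008  0.008 -1.   ] gap 0.019 F [-0.8  2.1 -1.8] T [ 0.29 -0.06 -1.67] q [ 0.77  0.84 -1.22  2.11  0.99  0.97  1.16]
grasp [0.461  0.0532 0.0662] delta tool cm [0.11 0.11 0.02]
radius/ang from pivot 0.0021 -10.66
```

Call:
drive_tool([
  [0,[0,0,0],5],
  [1,[0,0,0],0],
  [1,[0,0,0],0],
  [1,[0,0,0],0],
  [1,[0,0,0],0],
  [1,[0,0,-1.5],0],
  [1,[0,0,-3],0],
  [1,[0,0,-3],0],
  [1,[0,0,-2],0],
])

```text
time_s: 7.17
position: [0.4607, 0.0502, 0.3187]
eef_rot: [-0.009, -0.263, 0.965, 0.006]
ft_force: [1.0, -0.4, 0.2]
finger_gap: 0.0663
```

```bash
python3 -c "
from st import *
g([.4595,.0535,.066])
snap('wrist','w3.png');snap('top','t3.png')"
```

```text
7.17 pos [0.4607 0.0502 0.3187] xang -149.55 z [-0.021  0.007 -1.   ] gap 0.0663 F [ 1.  -0.4  0.2] T [ 0.16 -0.19 -0.  ] q [ 0.89  0.72 -1.39  2.06  0.8   1.11  1.22]
grasp [0.4574 0.0513 0.1598] delta tool cm [-0.43 -0.07  9.37]
radius/ang from pivot 0.0028 -124.77
```

View pics/w3.png

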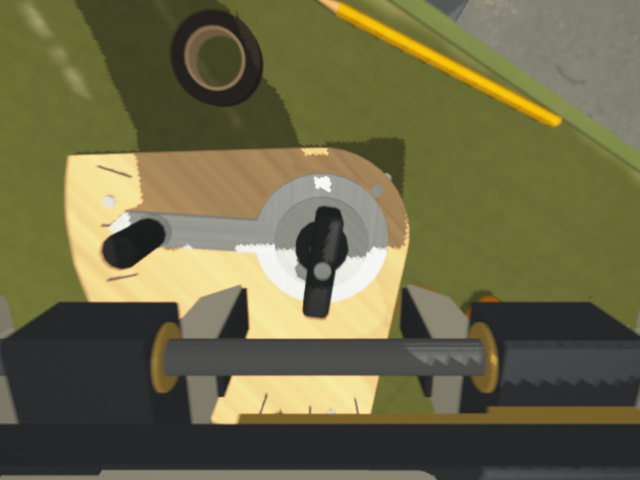

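```bash
python3 - <<'E'
from st import *
i=optics.camera_info('wrist')
d=ray(i,(315,312),.082)-ray(i,(328,212),.082);print(np.degrees(np.arctan2(d[1],d[0])))
print(ray(i,(323,271),.082), ray(i,(322,238),.021))
p=[.4595+.118*np.cos(np.radians(-64.2)),.0535+.118*np.sin(np.radians(-64.2)),.055]
print(p,proj(i,p),proj(i,[p[0],p[1],.075])); g(p)
E
```

```text
23.308198501393957
[0.46191364 0.05583693 0.082     ] [0.45954913 0.0544827  0.021     ]
[np.float64(0.5108572697259347), np.float64(-0.052737615025458824), 0.055] [[133.34004675 237.79978683]] [[118.11073847 247.04447176]]
7.27 pos [0.4618 0.0504 0.3197] xang -149.62 z [-0.016  0.007 -1.   ] gap 0.0742 F [-0.2  0.7 -0.2] T [ 0.15 -0.19 -0.02] q [ 0.89  0.72 -1.39  2.06  0.8   1.11  1.22]
grasp [0.4592 0.0515 0.1607] delta tool cm [  0.7  -11.75  10.41]
radius/ang from pivot 0.0021 -85.56
```

```bash
python3 - <<'E'
import cv2
a=cv2.imread('pics/w3.png');cv2.imwrite('pics/w3c.png',cv2.resize(a[190:330,250:400],None,fx=4,fy=4,interpolation=2))
E
```

```text
(no output)
```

View pics/w3c.png

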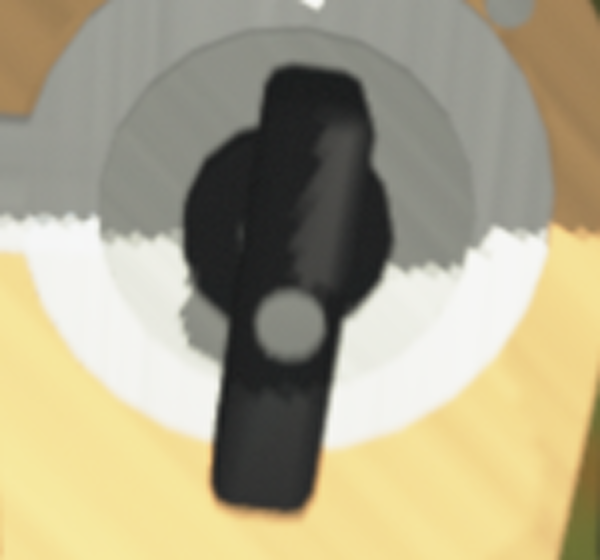

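```bash
python3 - <<'E'
from st import *
i=optics.camera_info('wrist')
c=lambda x,y:(250+(x+.5)/4-.5,190+(y+.5)/4-.5)
for A,B in [((290,325),(265,485)),((370,150),(320,470)),((262,130),(217,470)),((318,140),(265,485))]:
    d=ray(i,c(*B),.082)-ray(i,c(*A),.082);print(np.degrees(np.arctan2(d[1],d[0])).round(1),np.hypot(*d[:2]))
E
```

```text
22.0 0.025396595152086244
22.5 0.04907579173931926
22.7 0.05187714942625644
22.1 0.052983050975718954
```

Call:
drive_tool([
  [1,[-0.1,0,2],0],
  [1,[-0.1,0,2.5],0],
  [1,[-0.1,0,2.5],0],
  [1,[0,0,1.5],0],
  [1,[0,0,0.7],0],
])

```text
time_s: 7.68
position: [0.4638, 0.0517, 0.2247]
eef_rot: [-0.005, -0.263, 0.965, 0.003]
ft_force: [-0.2, 0.9, 0.3]
finger_gap: 0.092
```

```bash
python3 -c "
from st import *
g([.4597,.0535,.066])"
```

```text
7.68 pos [0.4638 0.0517 0.2247] xang -149.45 z [-0.011  0.004 -1.   ] gap 0.092 F [-0.2  0.9  0.3] T [ 0.18 -0.09 -0.  ] q [ 0.76  0.83 -1.2   2.11  0.98  0.96  1.1 ]
grasp [0.4621 0.0523 0.0657] delta tool cm [ 0.15  0.23 -0.02]
radius/ang from pivot 0.0034 -22.16
```

Call:
drive_tool([
  [0,[0.15,0.23,0],0],
  [0,[0,0,0],0],
  [0,[0,0,0],0],
  [0,[0,0,0],0],
  [0,[0,0,0],0],
  [0,[0,0,0],0],
  [0,[0,0,0],0],
  [0,[0,0,0],0],
  [0,[0,0,0],0],
  [0,[0,0,0],0],
  [0,[0,0,0],0],
])

```text
time_s: 8.6
position: [0.4612, 0.0532, 0.2261]
eef_rot: [-0.004, -0.265, 0.964, 0.003]
ft_force: [-0.2, 0.9, 0.7]
finger_gap: 0.023
```

```bash
python3 -c "
from st import *
g([.4597,.0535,.066])"
```

```text
8.6 pos [0.4612 0.0532 0.2261] xang -149.32 z [-0.01   0.004 -1.   ] gap 0.023 F [-0.2  0.9  0.7] T [ 0.17 -0.08  0.02] q [ 0.76  0.82 -1.2   2.11  0.98  0.96  1.1 ]
grasp [0.4597 0.0538 0.0671] delta tool cm [ 0.02 -0.03  0.11]
radius/ang from pivot 0.0008 16.88
```

Call:
drive_tool([
  [0,[0,0,0],0],
  [0,[0,0,0],0],
  [0,[0,0,0],-1],
  [0,[0,0,0],-2],
])

```text
time_s: 8.93
position: [0.4618, 0.0524, 0.2261]
eef_rot: [-0.004, -0.287, 0.958, 0.003]
ft_force: [0.2, 0.7, -0.3]
finger_gap: 0.0183
```

```bash
python3 -c "
from st import *
g([.4597,.0535,.066])"
```

```text
8.93 pos [0.4618 0.0524 0.2261] xang -146.59 z [-0.01   0.003 -1.   ] gap 0.0183 F [ 0.2  0.7 -0.3] T [ 0.14 -0.14 -1.32] q [ 0.77  0.83 -1.21  2.11  0.98  0.97  1.14]
grasp [0.4602 0.0529 0.0671] delta tool cm [0.01 0.07 0.11]
radius/ang from pivot 0.0014 -27.91
```

Call:
drive_tool([
  [1,[0,0,0],0],
  [1,[0,0,0],0],
  [1,[0,0,0],0],
  [1,[0,0,0],0],
  [1,[0,0,-2],0],
  [1,[0,0,-3],0],
  [1,[0,0,-2.5],0],
  [1,[0,0,0],6],
])

```text
time_s: 9.6
position: [0.4609, 0.0532, 0.3019]
eef_rot: [-0.007, -0.241, 0.971, 0.004]
ft_force: [1.4, 0.2, 0.4]
finger_gap: 0.067
```

```bash
python3 -c "
from st import *
i=optics.camera_info('wrist')
g([.5108,-.0527,.055])
snap('wrist','w4.png');print(optics.camera_info('wrist'))"
```

```text
9.6 pos [0.4609 0.0532 0.3019] xang -152.14 z [-0.016  0.005 -1.   ] gap 0.067 F [1.4 0.2 0.4] T [ 0.18 -0.21 -0.03] q [ 0.86  0.72 -1.35  2.07  0.81  1.07  1.16]
grasp [0.4584 0.054  0.1429] delta tool cm [  0.25 -11.99   8.65]
radius/ang from pivot 0.0008 145.58
{'vfov': 61.56613249124873, 'cx': 324.15065757318354, 'cy': 240.85510666272722, 'rvec': array([-1.55623001, -2.54919486, -0.36421598]), 'tvec': array([ 0.15857363, -0.41968265,  0.17523298])}
```

View pics/w4.png

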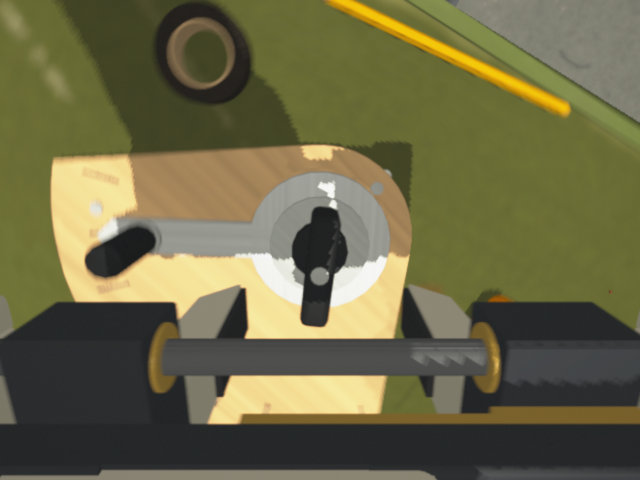

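Call:
drive_tool([
  [1,[0.05,-2.4,0],0],
  [1,[0.05,-2.4,0],0],
  [1,[0.05,-2.4,0],0],
  [1,[0.05,-2.4,0],0],
  [1,[0.05,-2.4,0],0],
  [1,[0,0,0],7],
  [1,[0,0,0],7],
  [1,[0,0,0],7],
  [1,[0,0,0],7],
  [1,[0,0,0],7],
  [1,[0,0,0],7],
  [1,[0,0,0],7],
])

```text
time_s: 10.65
position: [0.5125, -0.0613, 0.2927]
eef_rot: [-0.012, 0.188, 0.982, -0.002]
ft_force: [0.1, -0.1, 0.6]
finger_gap: 0.0918
```

Call:
drive_tool([
  [1,[0,0,0],7],
  [1,[0,0,0],7],
  [1,[0,0,0],7],
  [1,[0,0,0],7],
  [1,[0,0,0],7],
  [1,[0,0,0],6],
])

```text
time_s: 11.15
position: [0.5097, -0.0612, 0.2887]
eef_rot: [-0.013, 0.528, 0.849, -0.009]
ft_force: [-0.1, 0.2, 0.4]
finger_gap: 0.0917
```

```bash
python3 -c "
from st import *
i=optics.camera_info('wrist')
g([.5108,-.0527,.055])
snap('wrist','w5.png');snap('top','t5.png');print(proj(i,[.5108,-.0527,.075]))"
```

```text
11.15 pos [ 0.5097 -0.0612  0.2887] xang 116.27 z [-0.031 -0.001 -1.   ] gap 0.0917 F [-0.1  0.2  0.4] T [-0.02 -0.13 -0.06] q [ 0.82  0.58 -0.95  1.96  0.59  0.94  0.01]
grasp [ 0.5047 -0.0614  0.1298] delta tool cm [0.42 1.14 7.45]
radius/ang from pivot 0.1237 -68.32
[[345.6515207  273.06433554]]
```

View pics/w5.png

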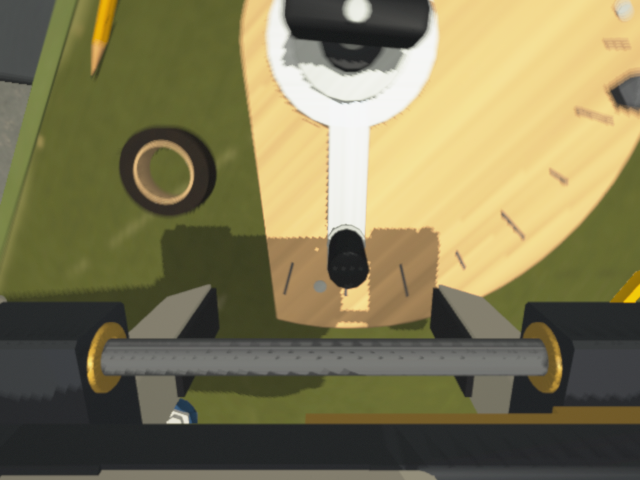

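```bash
python3 - <<'E'
from st import *
i=optics.camera_info('wrist')
p=ray(i,(348,269),.075);print(p);d=p[:2]-[.4597,.0535];print(np.hypot(*d),np.degrees(np.arctan2(d[1],d[0])))
d=ray(i,(428,25),.082)-ray(i,(288,20),.082);print(np.degrees(np.arctan2(d[1],d[0])))
print(ray(i,(612,93),.021),ray(i,(357,10),.082))
g([.512,-.053,.055])
E
```

```text
[ 0.5109043  -0.05022645  0.075     ]
0.11567652193515131 -63.72686686933576
24.407401420242824
[0.6054787  0.09594623 0.021     ] [0.46021804 0.05456623 0.082     ]
11.25 pos [ 0.5097 -0.0611  0.2888] xang 116.55 z [-0.031 -0.002 -1.   ] gap 0.0917 F [ 0.4 -0.2  0.7] T [ 0.05 -0.17  0.01] q [ 0.82  0.58 -0.96  1.96  0.59  0.94  0.02]
grasp [ 0.5047 -0.0614  0.1299] delta tool cm [0.34 1.24 7.46]
radius/ang from pivot 0.1238 -68.31
```

Call:
drive_tool([
  [1,[0.3,0.8,0],0],
  [1,[0.1,0.4,1.2],0],
  [1,[0,0,1.8],0],
  [1,[0,0,1.8],0],
  [1,[0,0,1.5],0],
  [1,[0,0,0.8],0],
])

```text
time_s: 11.75
position: [0.5189, -0.0497, 0.2127]
eef_rot: [-0.011, 0.516, 0.856, -0.008]
ft_force: [0.3, 0.1, -0.2]
finger_gap: 0.0918
```

```bash
python3 -c "
from st import *
g([.5115,-.0525,.055])"
```

```text
11.75 pos [ 0.5189 -0.0497  0.2127] xang 117.84 z [-0.028 -0.002 -1.   ] gap 0.0918 F [ 0.3  0.1 -0.2] T [-0.02 -0.14  0.02] q [ 0.7   0.71 -0.85  1.98  0.73  0.83 -0.08]
grasp [ 0.5145 -0.0499  0.0538] delta tool cm [-0.09 -0.39 -0.11]
radius/ang from pivot 0.1175 -61.82
```

Call:
drive_tool([
  [0,[0,-0.35,0],1],
  [0,[0,0,0],0],
  [0,[0,0,0],0],
  [0,[0,0,0],0],
  [0,[0,0,0],0],
  [0,[0,0,0],0],
  [0,[0,0,0],0],
  [0,[0,0,0],0],
  [0,[0,0,0],0],
  [0,[0,0,0],0],
  [0,[0,0,0],0],
  [0,[0,0,0],0],
], grip_force=12)

```text
time_s: 12.75
position: [0.5163, -0.0505, 0.2128]
eef_rot: [-0.011, 0.522, 0.853, -0.007]
ft_force: [-0.3, 0.6, 0.1]
finger_gap: 0.0221
```

```bash
python3 -c "
from st import *
g([.5115,-.0525,.055])"
```

```text
12.75 pos [ 0.5163 -0.0505  0.2128] xang 117.09 z [-0.027 -0.001 -1.   ] gap 0.0221 F [-0.3  0.6  0.1] T [ 0.12 -0.4   0.02] q [ 0.71  0.7  -0.85  1.98  0.72  0.82 -0.09]
grasp [ 0.512  -0.0506  0.0539] delta tool cm [-0.14 -0.13 -0.11]
radius/ang from pivot 0.1169 -63.05
```

Call:
drive_tool([
  [0,[0.07,1.23,0],-6],
  [0,[0.07,1.23,0],-6],
  [0,[0.07,1.23,0],-6],
  [0,[0.07,1.23,0],-6],
])

```text
time_s: 13.08
position: [0.5545, -0.0196, 0.2128]
eef_rot: [-0.012, 0.328, 0.945, -0.005]
ft_force: [-1.6, 1.3, 1.4]
finger_gap: 0.022
```

```bash
python3 -c "
from st import *
g([.5115,-.0525,.055])"
```

```text
13.08 pos [ 0.5545 -0.0196  0.2128] xang 141.71 z [-0.026 -0.002 -1.   ] gap 0.022 F [-1.6  1.3  1.4] T [ 0.5  -0.   -0.11] q [ 0.67  0.79 -0.93  1.89  0.8   0.91  0.24]
grasp [ 0.5504 -0.0198  0.0539] delta tool cm [ 1.03 -4.97 -0.01]
radius/ang from pivot 0.1172 -38.79
```

Call:
drive_tool([
  [0,[0.07,1.23,0],-6],
  [0,[0.07,1.23,0],-6],
  [0,[0.07,1.23,0],-6],
  [0,[0.07,1.23,0],-6],
  [0,[0.07,1.23,0],-6],
  [0,[0.07,1.23,0],-6],
  [0,[0.07,1.23,0],-6],
  [0,[0.07,1.23,0],-6],
])

```text
time_s: 13.75
position: [0.5782, 0.0767, 0.2128]
eef_rot: [-0.014, -0.104, 0.994, -0.0]
ft_force: [-1.9, -0.9, 0.8]
finger_gap: 0.0217
```

```bash
python3 -c "
from st import *
g([.5115,-.0525,.055])
snap('wrist','w6.png');snap('top','t6.png')
a=cv2.imread('pics/t6.png');cv2.imwrite('pics/t6c.png',cv2.resize(a[175:345,270:470],None,fx=3.5,fy=3.5,interpolation=2))"
```

```text
13.75 pos [0.5782 0.0767 0.2128] xang -168.04 z [-0.028 -0.003 -1.   ] gap 0.0217 F [-1.9 -0.9  0.8] T [-0.29  0.05 -0.02] q [ 0.57  0.93 -1.07  1.82  0.94  1.05  0.89]
grasp [0.5737 0.0762 0.0538] delta tool cm [  8.75 -11.3    0.1 ]
radius/ang from pivot 0.1169 11.13
```

View pics/w6.png

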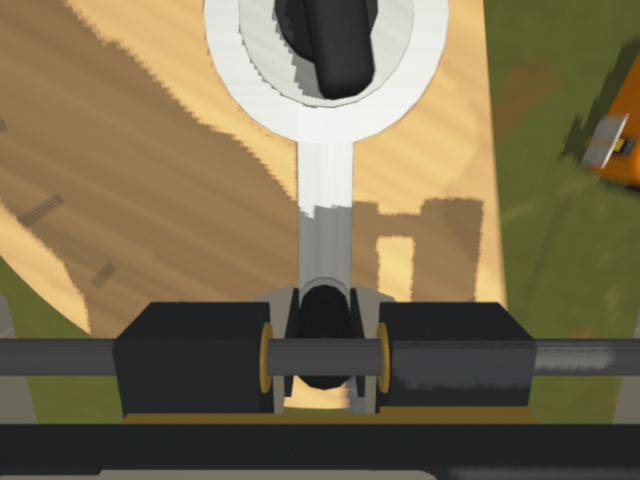

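View pics/t6c.png

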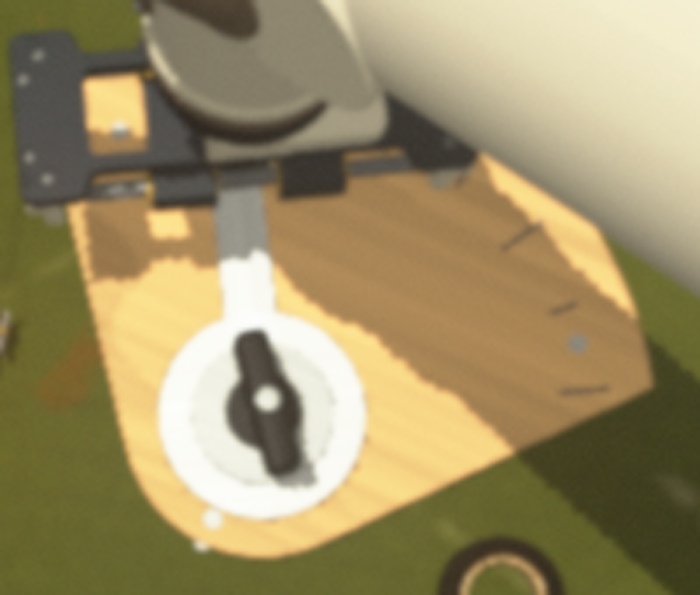

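Call:
drive_tool([
  [0,[0.03,0.6,0],-3],
  [0,[0.03,0.5,0],-2.5],
  [0,[0,0,0],0],
])

```text
time_s: 14.1
position: [0.5753, 0.0875, 0.2128]
eef_rot: [-0.014, -0.147, 0.989, 0.001]
ft_force: [0.1, 1.2, 1.4]
finger_gap: 0.0217
```

```bash
python3 -c "
from st import *
g([.5115,-.0525,.055])"
```

```text
14.1 pos [0.5753 0.0875 0.2128] xang -163.04 z [-0.027 -0.003 -1.   ] gap 0.0217 F [0.1 1.2 1.4] T [ 0.05 -0.18 -0.06] q [ 0.56  0.94 -1.09  1.82  0.95  1.06  0.95]
grasp [0.5709 0.087  0.0539] delta tool cm [  9.75 -11.61   0.09]
radius/ang from pivot 0.1168 16.64
```

Call:
drive_tool([
  [0.5,[0,0,0],0],
  [0.5,[0,0,0],0],
  [0.5,[0,0,0],0],
  [0.6,[0,0,0],0],
  [1,[0,0,-2],0],
  [1,[0,0,-3],0],
  [1,[0,0,-3],0],
  [1,[1.5,0,-2],0],
  [1,[3,0,0],0],
  [1,[3,0,0],0],
  [1,[3,0,0],0],
])

```text
time_s: 15.02
position: [0.4796, 0.0552, 0.3192]
eef_rot: [-0.013, -0.135, 0.991, 0.001]
ft_force: [-0.2, 0.6, 0.7]
finger_gap: 0.0895
```

```bash
python3 -c "
from st import *
g([.4597,.0535,.066])
snap('wrist','w7.png');snap('top','t7.png');snap('scene','s7.png')
a=cv2.imread('pics/t7.png');cv2.imwrite('pics/t7c.png',cv2.resize(a[175:345,270:470],None,fx=3.5,fy=3.5,interpolation=2))"
```

```text
15.02 pos [0.4796 0.0552 0.3192] xang -164.47 z [-0.026 -0.001 -1.   ] gap 0.0895 F [-0.2  0.6  0.7] T [ 0.17 -0.14 -0.02] q [ 0.83  0.7  -1.32  2.01  0.76  1.1   0.99]
grasp [0.4754 0.055  0.1603] delta tool cm [1.31 0.22 9.47]
radius/ang from pivot 0.0164 4.83
```

View pics/w7.png

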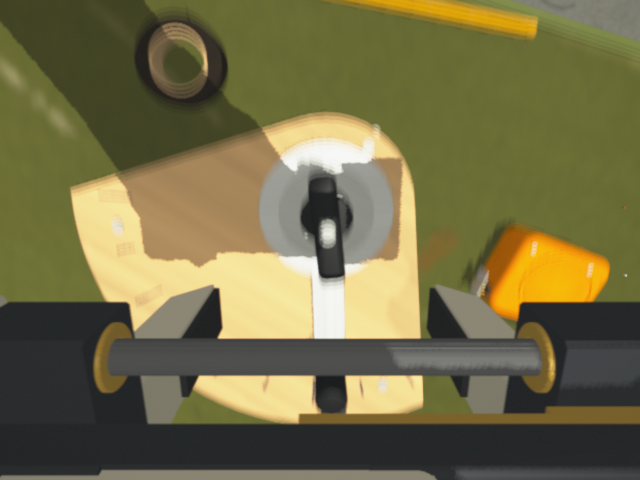

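View pics/t7c.png

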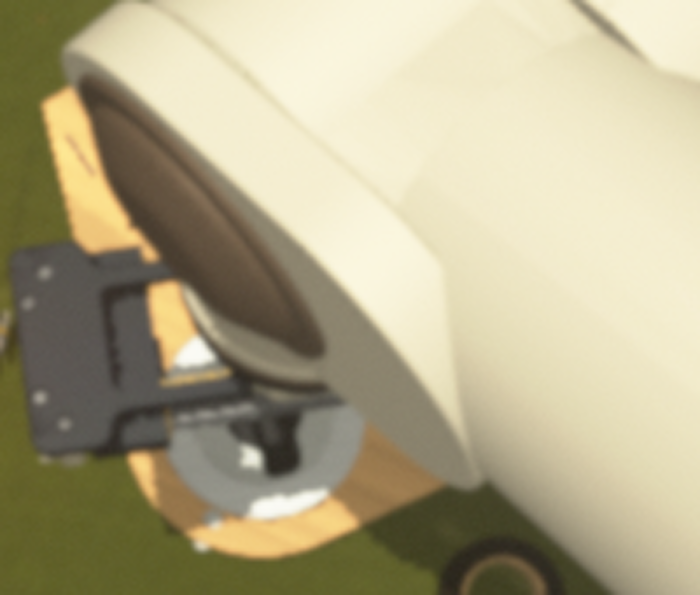

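Call:
drive_tool([
  [1,[-2.5,0,0],0],
  [1,[-2.5,0,0],0],
  [1,[-2.5,0,0],0],
  [1,[-2.5,0,0],0],
  [1,[-2.5,0,0],0],
  [1,[0,0,0],0],
  [1,[0,0,0],0],
])

```text
time_s: 15.75
position: [0.6094, 0.0861, 0.3129]
eef_rot: [-0.014, -0.129, 0.992, -0.001]
ft_force: [-0.6, 0.3, -1.2]
finger_gap: 0.0915
```

```bash
python3 -c "
from st import *
g([.4597,.0535,.066])
import json
i=optics.camera_info('wrist');snap('wrist','w8.png');json.dump({k:np.array(v).tolist() for k,v in i.items()},open('w8.json','w'))
print(proj(i,[[.4597,.0535,.082],[.4597,.0535,.021]]))"
```

```text
15.75 pos [0.6094 0.0861 0.3129] xang -165.16 z [-0.027 -0.006 -1.   ] gap 0.0915 F [-0.6  0.3 -1.2] T [ 0.2  -0.11 -0.05] q [ 0.59  0.85 -1.18  1.69  0.83  1.22  1.02]
grasp [0.6052 0.0851 0.1539] delta tool cm [14.63  0.66  9.19]
radius/ang from pivot 0.1496 12.18
[[334.77199443 -35.43795131]
 [332.01575295   5.13325871]]
```

View pics/w8.png

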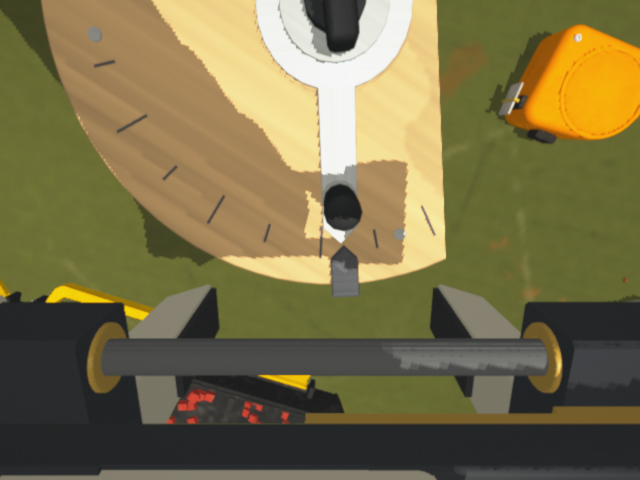

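Lovely view: pointer (~341,241) and tab tip (~343,247). Enlarge.

```bash
python3 - <<'E'
import cv2
a=cv2.imread('pics/w8.png');cv2.imwrite('pics/w8c.png',cv2.resize(a[215:305,290:390],None,fx=6.5,fy=6.5,interpolation=2))
cv2.imwrite('pics/w8d.png',cv2.resize(a[0:190,240:430],None,fx=3.1,fy=3.1,interpolation=2))
E
```

```text
(no output)
```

View pics/w8c.png

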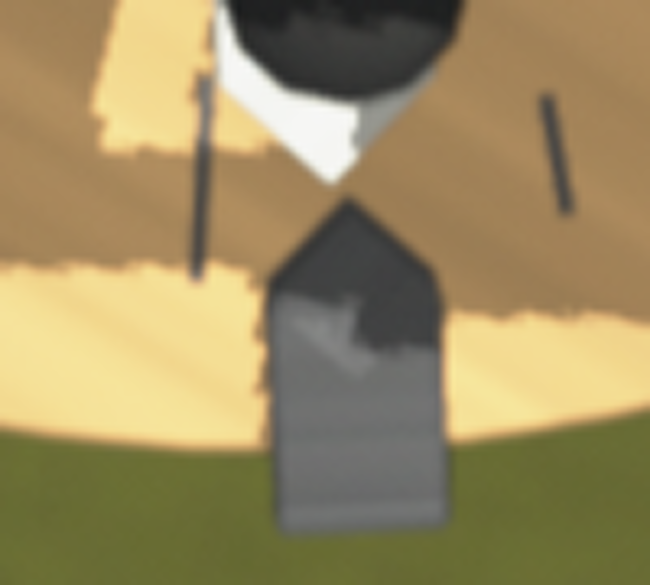

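View pics/w8d.png

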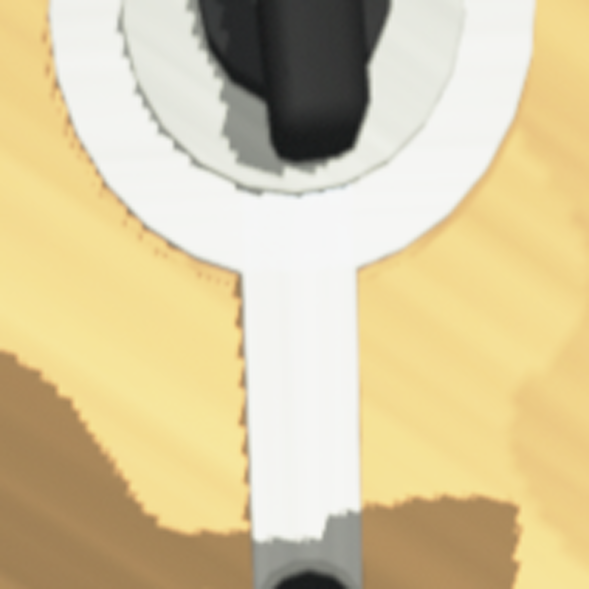

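```bash
python3 - <<'E'
from h import *
import json
i=json.load(open('w8.json'))
c=lambda x,y:(290+(x+.5)/6.5-.5,215+(y+.5)/6.5-.5)
c2=lambda x,y:(240+(x+.5)/3.1-.5,0+(y+.5)/3.1-.5)
p=ray(i,c(331,185),.021);t=ray(i,c(349,199),.021);print(p,t)
e=[ray(i,c2(*a),.021) for a in((242,285),(252,535),(358,285),(362,500))]
for a,b in((0,1),(2,3)):
    d=e[b]-e[a];print('edge',np.degrees(np.arctan2(d[1],d[0])))
# hub circle fit
H=np.array([ray(i,c2(*a),.021)[:2] for a in((50,20),(100,175),(165,240),(235,270),(360,268),(440,225),(500,145),(530,50))])
s=np.linalg.lstsq(np.c_[2*H,np.ones(len(H))],(H**2).sum(1),rcond=None)[0];v=s[:2];print('piv',v,np.sqrt(s[2]+v@v))
for q in(p,t,ray(i,c(363,530),.021)):
    d=q[:2]-v;print(np.hypot(*d),np.degrees(np.arctan2(d[1],d[0])))
E
```

```text
[0.60268592 0.09850148 0.021     ] [0.60370102 0.10080713 0.021     ]
edge 17.095421034624053
edge 17.170585505466676
piv [0.46035967 0.05485869] 0.04735288917976178
0.14886724024455328 17.04758835005203
0.15052574622202541 17.773387908714465
0.18912735158832228 17.806222121302877
```

```bash
python3 -c "
from st import *
g([.5704,.0884,.054])"
```

```text
15.8 pos [0.6094 0.0859 0.313 ] xang -165.15 z [-0.026 -0.006 -1.   ] gap 0.0917 F [ 0.7  0.5 -0.4] T [ 0.19 -0.19  0.03] q [ 0.59  0.85 -1.18  1.69  0.83  1.22  1.02]
grasp [0.6053 0.0851 0.154 ] delta tool cm [ 3.02  1.2  10.09]
radius/ang from pivot 0.1496 12.14
```

Call:
drive_tool([
  [1,[1.5,0.6,0],-1],
  [1,[1.5,0.6,0],-1],
  [1,[0,0,0.5],0],
  [1,[0,0,1.5],0],
  [1,[0,0,1.5],0],
  [1,[0,0,1],0],
])

```text
time_s: 16.3
position: [0.5757, 0.0884, 0.2668]
eef_rot: [-0.011, -0.145, 0.989, -0.001]
ft_force: [-0.3, -0.1, 0.5]
finger_gap: 0.0921
```

```bash
python3 -c "
from st import *
g([.5704,.0884,.054])"
```

```text
16.3 pos [0.5757 0.0884 0.2668] xang -163.28 z [-0.022 -0.006 -1.   ] gap 0.0921 F [-0.3 -0.1  0.5] T [ 0.11 -0.14  0.01] q [ 0.59  0.87 -1.15  1.8   0.88  1.12  0.98]
grasp [0.5722 0.0874 0.1078] delta tool cm [0.02 0.15 5.38]
radius/ang from pivot 0.1181 16.62
```

Call:
drive_tool([
  [1,[0,0.1,1.8],0],
  [1,[0,0,1.8],0],
  [1,[0,0,1.2],0],
  [0.5,[0,0,0.4],0],
  [0.5,[0,0,0],0],
  [0.5,[0,0,0],0],
])

```text
time_s: 16.8
position: [0.5737, 0.0868, 0.2036]
eef_rot: [-0.015, -0.144, 0.99, -0.002]
ft_force: [0.3, -0.1, 0.5]
finger_gap: 0.0762
```

```bash
python3 -c "
from st import *
g([.5704,.0884,.054])"
```

```text
16.8 pos [0.5737 0.0868 0.2036] xang -163.48 z [-0.03  -0.008 -1.   ] gap 0.0762 F [ 0.3 -0.1  0.5] T [ 0.18 -0.18 -0.02] q [ 0.55  0.94 -1.07  1.83  0.96  1.04  0.93]
grasp [0.5689 0.0856 0.0447] delta tool cm [-0.19  0.23 -0.94]
radius/ang from pivot 0.1145 16.21
```

Call:
drive_tool([
  [0.5,[-0.1,0.2,-0.7],0],
  [0,[0,0,0],0],
  [0,[0,0,0],0],
  [0,[0,0,0],0],
  [0,[0,0,0],0],
  [0,[0,0,0],0],
  [0,[0,0,0],0],
  [0,[0,0,0],0],
  [0,[0,0,0],0],
  [0,[0,0,0],0],
])

```text
time_s: 17.63
position: [0.5764, 0.0899, 0.2156]
eef_rot: [-0.012, -0.143, 0.99, -0.002]
ft_force: [0.3, 0.7, 0.1]
finger_gap: 0.0215
```

```bash
python3 -c "
from st import *
g([.5704,.0884,.054])"
```

```text
17.63 pos [0.5764 0.0899 0.2156] xang -163.51 z [-0.023 -0.007 -1.   ] gap 0.0215 F [0.3 0.7 0.1] T [ 0.16 -0.16 -0.05] q [ 0.55  0.93 -1.09  1.82  0.95  1.05  0.94]
grasp [0.5727 0.0888 0.0567] delta tool cm [0.23 0.02 0.27]
radius/ang from pivot 0.119 17.21
```

Call:
drive_tool([
  [0,[0,0.03,0],0],
  [0,[0,0,0],0],
  [0.6,[0,0,0],0],
  [0.6,[0,0,0],0],
  [0.6,[0,0,0],0],
  [0.6,[0,0,0],0],
  [0.8,[0,0,-2],0],
  [1,[-1,0,-3],0],
  [1,[-1.5,0,-3],0],
  [1,[-1,0,-2],0],
  [1,[0,0,0],0],
  [1,[0,0,0],0],
])

```text
time_s: 18.63
position: [0.6118, 0.1007, 0.3161]
eef_rot: [-0.015, -0.144, 0.989, -0.001]
ft_force: [0.1, 0.7, -0.2]
finger_gap: 0.0837
```

```bash
python3 -c "
from st import *
g([.4597,.0535,.066])
import json
i=optics.camera_info('wrist');a=snap('wrist','w9.png')[:,:,::-1];json.dump({k:np.array(v).tolist() for k,v in i.items()},open('w9.json','w'))
cv2.imwrite('pics/w9c.png',cv2.resize(a[200:300,290:390],None,fx=6,fy=6,interpolation=2))
cv2.imwrite('pics/w9d.png',cv2.resize(a[0:190,240:430],None,fx=3.1,fy=3.1,interpolation=2))
"
```

```text
18.63 pos [0.6118 0.1007 0.3161] xang -163.46 z [-0.03  -0.007 -1.   ] gap 0.0837 F [ 0.1  0.7 -0.2] T [ 0.11 -0.13  0.02] q [ 0.56  0.86 -1.18  1.68  0.83  1.23  1.04]
grasp [0.607  0.0995 0.1572] delta tool cm [15.14 -0.24  9.59]
radius/ang from pivot 0.155 17.25
```

View pics/w9c.png

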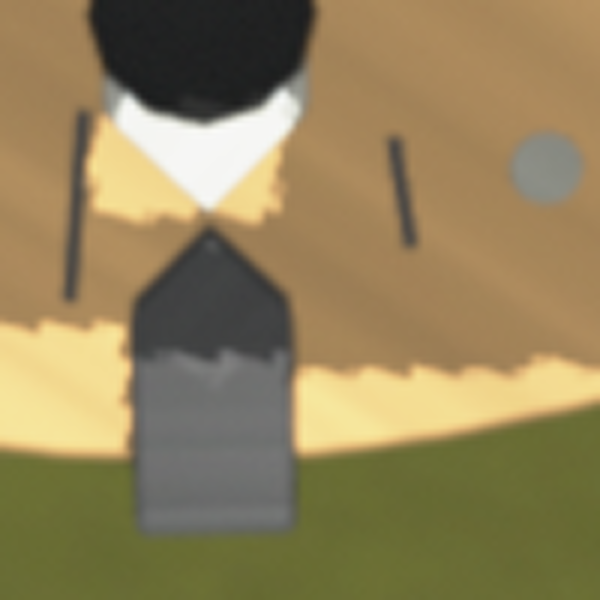

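View pics/w9d.png

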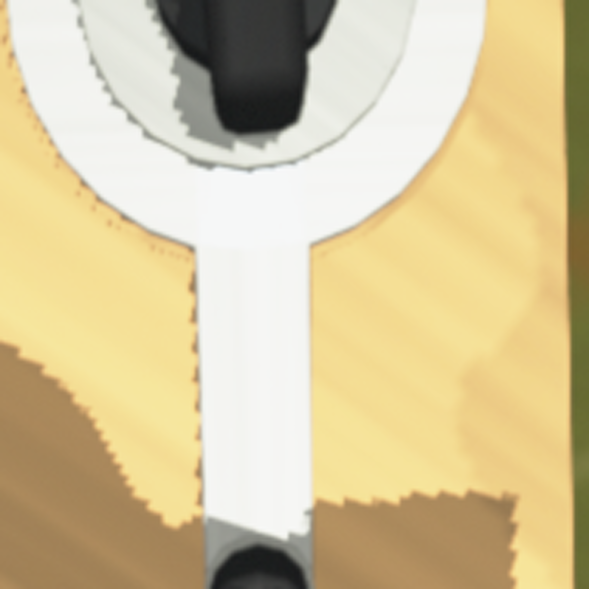

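Call:
drive_tool([
  [1,[3,0,0],0],
  [1,[3,0,0],0],
  [1,[3,0,0],0],
  [1,[3,0,0],0],
  [1,[3,0,0],0],
  [1,[0,0,0],-5],
  [1,[0,0,0],-5],
])

```text
time_s: 19.27
position: [0.4545, 0.0547, 0.3109]
eef_rot: [-0.023, -0.232, 0.972, -0.0]
ft_force: [0.6, 0.2, 0.5]
finger_gap: 0.092
```

```bash
python3 -c "
from st import *
g([.4600,.0537,.066])
snap('wrist','w10.png')"
```

```text
19.27 pos [0.4545 0.0547 0.3109] xang -153.14 z [-0.045 -0.012 -0.999] gap 0.092 F [0.6 0.2 0.5] T [ 0.18 -0.19 -0.01] q [ 0.86  0.72 -1.37  2.07  0.79  1.11  1.14]
grasp [0.4474 0.0529 0.152 ] delta tool cm [-1.55 -0.58  8.54]
radius/ang from pivot 0.0116 -176.45
```

View pics/w10.png

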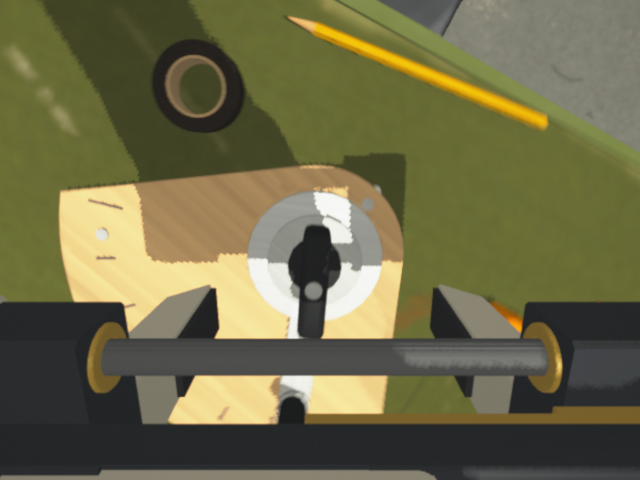

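Call:
drive_tool([
  [1,[-0.8,-0.3,1],0],
  [1,[-0.7,-0.3,1.8],0],
  [1,[0,0,1.8],0],
  [1,[0,0,1.5],0],
  [1,[0,0,1.0],0],
])

```text
time_s: 19.73
position: [0.4646, 0.0537, 0.2331]
eef_rot: [-0.026, -0.23, 0.973, 0.0]
ft_force: [0.3, -0.3, 0.1]
finger_gap: 0.0918
```

```bash
python3 -c "
from st import *
g([.4600,.0537,.066])"
```

```text
19.73 pos [0.4646 0.0537 0.2331] xang -153.37 z [-0.051 -0.011 -0.999] gap 0.0918 F [ 0.3 -0.3  0.1] T [ 0.19 -0.19  0.03] q [ 0.75  0.82 -1.2   2.08  0.93  1.01  1.06]
grasp [0.4566 0.0519 0.0743] delta tool cm [-0.43 -0.    0.81]
radius/ang from pivot 0.003 -144.81
```

Call:
drive_tool([
  [0,[-0.4,0,0.7],0],
  [0,[0,0,0],0],
  [0,[0,0,0],0],
  [0,[0,0,0],0],
  [0,[0,0,0],0],
  [0,[0,0,0],0],
  [0,[0,0,0],0],
  [0,[0,0,0],0],
  [0,[0,0,0],0],
], grip_force=45)

```text
time_s: 20.48
position: [0.4675, 0.0559, 0.2248]
eef_rot: [-0.027, -0.229, 0.973, 0.001]
ft_force: [0.7, 0.1, 0.3]
finger_gap: 0.0361
```

```bash
python3 -c "
from st import *
g([.4600,.0537,.066])"
```

```text
20.48 pos [0.4675 0.0559 0.2248] xang -153.53 z [-0.053 -0.011 -0.999] gap 0.0361 F [0.7 0.1 0.3] T [ 0.14 -0.17 -0.05] q [ 0.73  0.83 -1.19  2.08  0.94  1.    1.05]
grasp [0.459  0.0542 0.0661] delta tool cm [-0.06 -0.09  0.  ]
radius/ang from pivot 0.0006 85.55
```

Call:
drive_tool([
  [0,[0,-0.05,0],0],
  [0,[0,0,0],0],
  [0,[0,0,0],0],
  [0,[0,0,0],0],
  [0,[0,0,0],0],
  [0,[0,0,0],0],
])

```text
time_s: 20.98
position: [0.4683, 0.0546, 0.2252]
eef_rot: [-0.027, -0.227, 0.974, 0.0]
ft_force: [-0.3, -0.0, 0.5]
finger_gap: 0.0166
```

```bash
python3 -c "
from st import *
g([.4600,.0537,.066])"
```

```text
20.98 pos [0.4683 0.0546 0.2252] xang -153.79 z [-0.052 -0.011 -0.999] gap 0.0166 F [-0.3 -0.   0.5] T [ 0.01 -0.22 -0.53] q [ 0.73  0.83 -1.19  2.08  0.94  1.    1.05]
grasp [0.46   0.0528 0.0665] delta tool cm [-0.04  0.08  0.05]
radius/ang from pivot 0.0012 -39.17
```

Call:
drive_tool([
  [0,[0,0,0],6],
  [0,[0,0,0],6],
  [0,[0,0,0],6],
  [0,[0,0,0],6],
  [0,[0,0,0],6],
  [0,[0,0,0],6],
])

```text
time_s: 21.48
position: [0.4683, 0.0547, 0.2252]
eef_rot: [-0.025, 0.096, 0.995, -0.007]
ft_force: [-0.2, -2.8, 0.3]
finger_gap: 0.0157
```

```bash
python3 -c "
from st import *
g([.4600,.0537,.066])"
```

```text
21.48 pos [0.4683 0.0547 0.2252] xang 168.99 z [-0.052 -0.009 -0.999] gap 0.0157 F [-0.2 -2.8  0.3] T [ 0.96 -0.05  0.17] q [ 0.67  0.74 -1.07  2.08  0.84  0.91  0.48]
grasp [0.4601 0.0532 0.0664] delta tool cm [0.02 0.04 0.04]
radius/ang from pivot 0.0012 -18.57
```

Call:
drive_tool([
  [0,[0,0,0],6],
  [0,[0,0,0],6],
  [0,[0,0,0],6],
  [0,[0,0,0],6],
  [0,[0,0,0],6],
  [0,[0,0,0],6],
  [0,[0,0,0],4],
])

```text
time_s: 22.07
position: [0.4683, 0.0542, 0.2251]
eef_rot: [-0.021, 0.445, 0.895, -0.014]
ft_force: [-2.2, -3.4, 1.2]
finger_gap: 0.0161
```

```bash
python3 -c "
from st import *
g([.4600,.0537,.066])"
```

```text
22.07 pos [0.4683 0.0542 0.2251] xang 127.08 z [-0.05  -0.006 -0.999] gap 0.0161 F [-2.2 -3.4  1.2] T [ 0.94 -0.56  0.2 ] q [ 0.57  0.65 -0.92  2.08  0.7   0.82 -0.14]
grasp [0.4604 0.0532 0.0663] delta tool cm [ 0.06 -0.    0.03]
radius/ang from pivot 0.0015 -16.24
```

Call:
drive_tool([
  [0,[0,0,0],4],
  [0,[0,0,0],3],
  [0,[0,0,0],2],
])

```text
time_s: 22.32
position: [0.4679, 0.0543, 0.2252]
eef_rot: [-0.019, 0.516, 0.856, -0.015]
ft_force: [-0.3, -3.7, 1.8]
finger_gap: 0.017
```

```bash
python3 -c "
from st import *
g([.4600,.0537,.066])"
```

```text
22.32 pos [0.4679 0.0543 0.2252] xang 117.87 z [-0.048 -0.007 -0.999] gap 0.017 F [-0.3 -3.7  1.8] T [ 0.12 -0.72  1.13] q [ 0.55  0.63 -0.89  2.09  0.68  0.8  -0.28]
grasp [0.4603 0.0533 0.0664] delta tool cm [ 0.05 -0.    0.04]
radius/ang from pivot 0.0013 -14.56
```

Call:
drive_tool([
  [0,[0,0,0],2],
  [0,[0,0,0],0],
  [1,[0,0,0],0],
  [1,[0,0,0],0],
  [1,[0,0,0],0],
  [1,[0,0,0],0],
  [1,[0,0,0],0],
  [1,[0,0,-2],0],
  [1,[0,0,-3],0],
  [1,[0,0,-3],0],
  [1,[0,0,-3],0],
])

```text
time_s: 23.23
position: [0.4694, 0.0554, 0.3325]
eef_rot: [-0.025, 0.526, 0.85, -0.019]
ft_force: [0.3, -0.5, -0.2]
finger_gap: 0.0724
```

```bash
python3 -c "
from st import *
g([.4600,.0537,.066])
import json
i=optics.camera_info('wrist');a=snap('wrist','w11.png')[:,:,::-1];json.dump({k:np.array(v).tolist() for k,v in i.items()},open('w11.json','w'))
cv2.imwrite('pics/w11c.png',cv2.resize(a[140:300,280:440],None,fx=3.7,fy=3.7,interpolation=2))
"
```

```text
23.23 pos [0.4694 0.0554 0.3325] xang 116.4 z [-0.063 -0.005 -0.998] gap 0.0724 F [ 0.3 -0.5 -0.2] T [ 0.01 -0.27 -0.02] q [ 0.69  0.47 -1.05  2.01  0.47  1.   -0.14]
grasp [0.4594 0.0546 0.1739] delta tool cm [-0.35  0.64 10.76]
radius/ang from pivot 0.0011 65.19
```

View pics/w11.png

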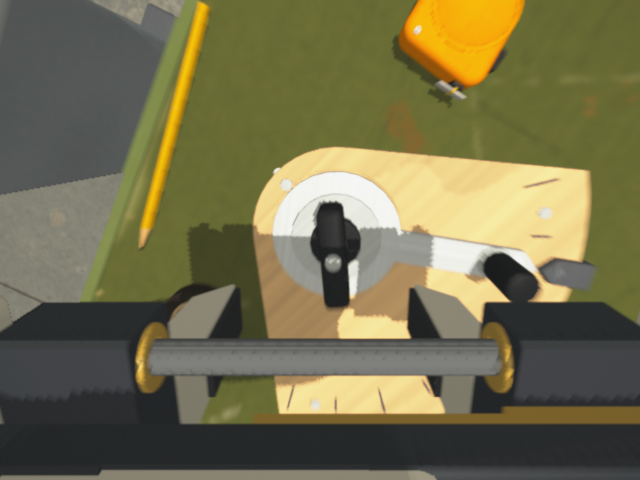

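View pics/w11c.png

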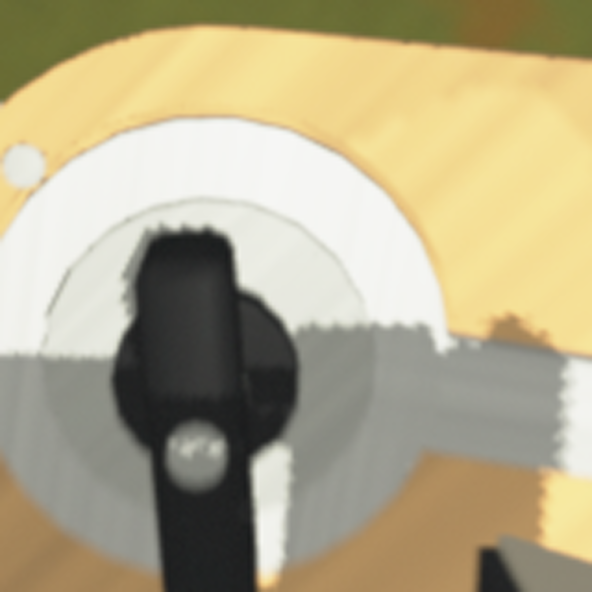

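Call:
drive_tool([
  [1,[0,0,-3],0],
  [1,[-2.7,-1.3,0],0],
  [1,[-2.7,-1.3,0],0],
  [1,[-2.7,-1.3,0],0],
  [1,[-2.7,-1.3,0],0],
  [1,[-2.7,-1.3,0],0],
  [1,[-2.7,-1.3,0],0],
  [1,[-2.7,-1.3,0],0],
  [1,[-2.7,-1.3,0],0],
  [1,[-2.7,-1.3,0],0],
  [1,[-2.7,-1.3,0],0],
  [1,[-2.7,-1.3,0],0],
])

```text
time_s: 24.28
position: [0.4814, -0.2781, 0.3762]
eef_rot: [-0.017, 0.52, 0.854, -0.013]
ft_force: [0.8, -0.3, -0.8]
finger_gap: 0.092
```

```bash
python3 -c "
from st import *
st()
a=snap('top','t12.png')[:,:,::-1];snap('scene','s12.png')
cv2.imwrite('pics/t12c.png',cv2.resize(a[175:345,270:470],None,fx=3.5,fy=3.5,interpolation=2))"
```

```text
24.28 pos [ 0.4814 -0.2781  0.3762] xang 117.36 z [-0.043 -0.005 -0.999] gap 0.092 F [ 0.8 -0.3 -0.8] T [ 0.03 -0.3   0.02] q [ 1.22  0.53 -1.    1.79  0.51  1.14  0.52]
```

View pics/t12.png

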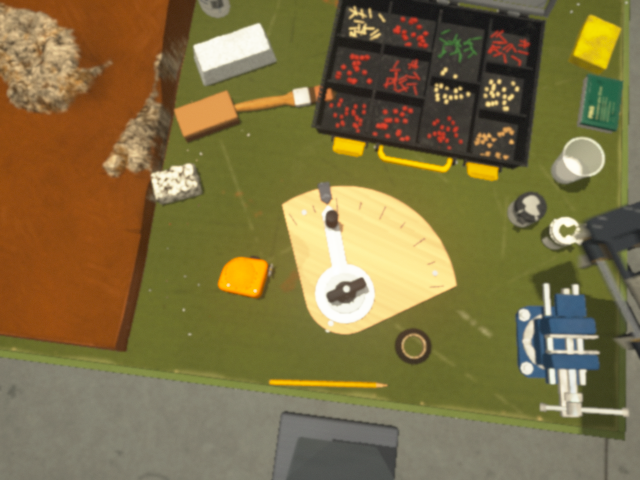

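View pics/t12c.png

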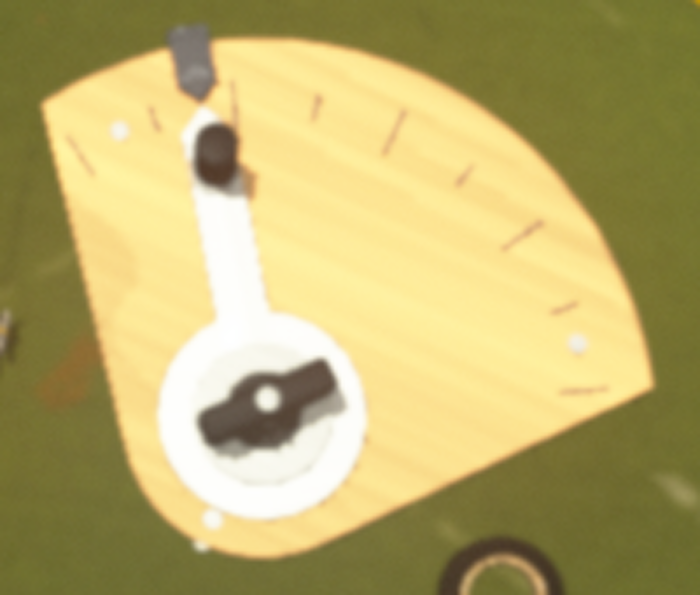

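```bash
python3 - <<'E'
import cv2,numpy as np
ims=[cv2.resize(cv2.imread('pics/'+f)[262:318,318:374],None,fx=5,fy=5,interpolation=2) for f in('top0.png','t6.png','t12.png')]
cv2.imwrite('pics/cmp.png',np.hstack(ims)[:, :])
print(ims[0].shape)
E
```

```text
(280, 280, 3)
```

View pics/cmp.png

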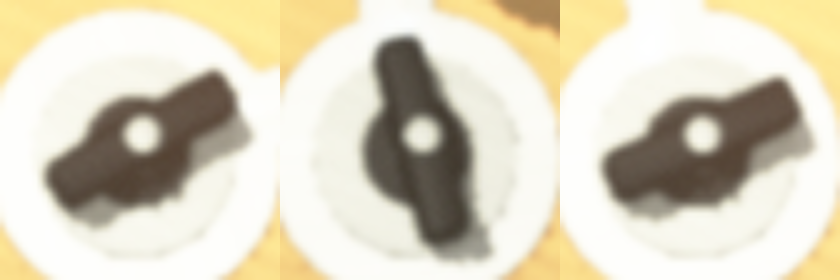

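```bash
python3 - <<'E'
from h import *
i=optics.camera_info('top')
def model(th,cx,cy,S=4):
    m=np.zeros((480*S,640*S),np.uint8)
    c,s=np.cos(th),np.sin(th)
    b=[[cx+a*c-d*s,cy+a*s+d*c,z] for a in(-.032,.032) for d in(-.008,.008) for z in(.05,.082)]
    t=np.linspace(0,2*np.pi,40)
    h=[[cx+.018*np.cos(k),cy+.018*np.sin(k),z] for k in t for z in(.024,.041)]
    for P in(b,h):
        q=proj(i,P);cv2.fillConvexPoly(m,cv2.convexHull(np.int32(((q+.5)*S).round())),1)
    return m[262*S:318*S,318*S:374*S]
for f in('top0.png','t6.png','t12.png'):
    im=cv2.resize(cv2.imread('pics/'+f)[262:318,318:374],None,fx=4,fy=4,interpolation=2).max(2)
    d=(im<115).astype(np.uint8)
    best=max(((lambda m:((m&d).sum()/(m|d).sum()))(model(np.radians(a),cx,cy)),a,cx,cy) for a in np.arange(-65,40,1.) for cx in(.457,.459,.461) for cy in(.0515,.0535,.0555))
    print(f,d.mean(),best)
E
```

```text
top0.png 0.1441326530612245 (np.float64(0.6567665758401453), np.float64(-49.0), 0.457, 0.0535)
t6.png 0.15758529974489796 (np.float64(0.7177228981296532), np.float64(20.0), 0.457, 0.0515)
t12.png 0.1448700573979592 (np.float64(0.6565209537572254), np.float64(-58.0), 0.457, 0.0535)
```

```bash
python3 - <<'E'
from h import *
i=optics.camera_info('top')
def model(th,cx,cy,S=4):
    m=np.zeros((480*S,640*S),np.uint8)
    c,s=np.cos(th),np.sin(th)
    b=[[cx+a*c-d*s,cy+a*s+d*c,z] for a in(-.032,.032) for d in(-.008,.008) for z in(.05,.082)]
    q=proj(i,b);cv2.fillConvexPoly(m,cv2.convexHull(np.int32(((q+.5)*S).round())),1)
    t=np.linspace(0,2*np.pi,40)
    q=proj(i,[[cx+.018*np.cos(k),cy+.018*np.sin(k),z] for k in t for z in(.024,.041)]);cv2.fillConvexPoly(m,cv2.convexHull(np.int32(((q+.5)*S).round())),1)
    q=proj(i,[[cx+.006*np.cos(k),cy+.006*np.sin(k),.083] for k in t]);cv2.fillConvexPoly(m,cv2.convexHull(np.int32(((q+.5)*S).round())),0)
    return m[262*S:318*S,318*S:374*S]
for f,lo in(('top0.png',-62),('t6.png',15),('t12.png',-68)):
  im=cv2.resize(cv2.imread('pics/'+f)[262:318,318:374],None,fx=4,fy=4,interpolation=2).max(2)
  for T in(100,130,150):
    d=(im<T).astype(np.uint8)
    best=max(((lambda m:((m&d).sum()/(m|d).sum()))(model(np.radians(a),cx,cy)),a,cx,cy) for a in np.arange(lo,lo+22,1.) for cx in(.457,.459,.461) for cy in(.0515,.0535,.0555))
    print(f,T,d.mean().round(3),best)
E
```

```text
top0.png 100 0.097 (np.float64(0.4812222769837358), np.float64(-47.0), 0.457, 0.0535)
top0.png 130 0.159 (np.float64(0.7687524290711232), np.float64(-52.0), 0.457, 0.0535)
top0.png 150 0.178 (np.float64(0.8224121557454891), np.float64(-54.0), 0.457, 0.0535)
t6.png 100 0.143 (np.float64(0.7026708562450903), np.float64(23.0), 0.459, 0.0535)
t6.png 130 0.169 (np.float64(0.7948101874098991), np.float64(20.0), 0.457, 0.0515)
t6.png 150 0.186 (np.float64(0.8545109211775879), np.float64(22.0), 0.457, 0.0515)
t12.png 100 0.096 (np.float64(0.47237758806790303), np.float64(-54.0), 0.459, 0.0515)
t12.png 130 0.16 (np.float64(0.7678156467854377), np.float64(-58.0), 0.457, 0.0535)
t12.png 150 0.179 (np.float64(0.8230105283126244), np.float64(-60.0), 0.457, 0.0535)
```

Call:
drive_tool([
  [1,[2.7,2.8,0],0],
  [1,[2.7,2.8,0],0],
  [1,[2.7,2.8,0],0],
  [1,[2.7,2.8,0],0],
  [1,[2.7,2.8,0],0],
  [1,[2.7,2.8,0.5],0],
  [1,[2.7,2.8,1],0],
  [1,[2.7,2.8,1],0],
  [1,[1.5,2.8,1],0],
  [1,[0.5,1.5,1],0],
  [1,[0,0,0],0],
])

```text
time_s: 25.3
position: [0.6152, 0.058, 0.3189]
eef_rot: [-0.019, 0.53, 0.848, -0.012]
ft_force: [-0.3, 0.0, -0.1]
finger_gap: 0.0918
```

```bash
python3 -c "
from st import *
st()
import json
i=optics.camera_info('wrist');snap('wrist','w13.png');json.dump({k:np.array(v).tolist() for k,v in i.items()},open('w13.json','w'))
print(proj(i,[[.6032,.0996,.021]]))"
```

```text
25.3 pos [0.6152 0.058  0.3189] xang 115.95 z [-0.045  0.001 -0.999] gap 0.0918 F [-0.3  0.  -0.1] T [ 0.   -0.16 -0.02] q [ 0.5   0.7  -0.92  1.68  0.59  1.12 -0.14]
[[352.30943315 185.11894234]]
```

View pics/w13.png

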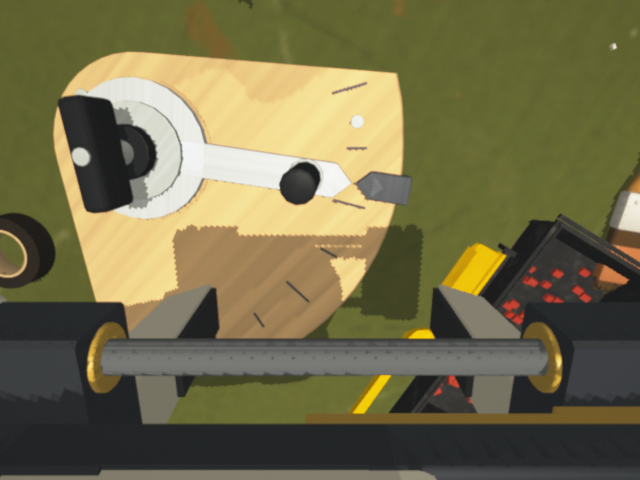

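Whole gauge visible; pointer tip ≈(352,182), tab tip ≈(357,184). Enlarge.

```bash
python3 - <<'E'
import cv2
a=cv2.imread('pics/w13.png');cv2.imwrite('pics/w13c.png',cv2.resize(a[140:225,310:420],None,fx=7,fy=7,interpolation=2))
E
```

```text
(no output)
```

View pics/w13c.png

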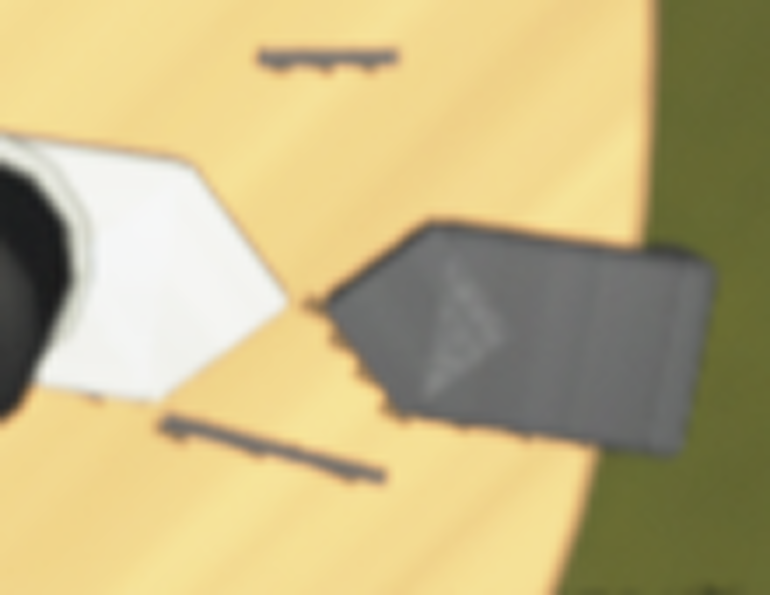

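```bash
python3 -c "
from st import *
print(workorder.close_job()); st()"
```

```text
the job is handed in; nothing more can be done
None
the job is handed in; nothing more can be done
```

The gauge is reset and the job is handed in. The knob was loosened to its stop, the arm swung about 81° counterclockwise by its post to the index tab, and the knob tightened clockwise to its stop. The clock stood at about 25.3 s at hand-in, with the gripper clear of everything.

- **Alignment:** the first swing stopped 0.7° short of the tab, so I gripped the post again and corrected it before clamping. The close-up taken after clamping shows the pointer within about 0.2 mm (0.1°) of the tab's line.
- **Knob:** my first release after loosening had turned it back about 5°, so I pushed it to the loose stop again. The turn measured between the two stops is about 80–82°, against an expected 80°. It now sits about 6–8° tighter than it did at the start.
- **Other objects:** the top view after clamping shows the index tab, tape measure and roll of tape where they were at the start.
- **Limits:** the largest wrist moment I read was about 1.7 N m, and the forces I read stayed at about 4 N or less.
- **Disagreements:** the tool drifted to about 3.6° off vertical over the many small moves, with no visible effect. Tool and camera positions differed by 2–3 mm, so I set the final alignment from the close-up pictures.

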